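# Fit the autosampler's transport lock

## Robot

A 6-joint arm with a two-finger parallel gripper is mounted at the origin on the work surface. World frame = base frame: x ahead of the robot, y to its left, z up, the work surface at z = 0. Lengths are in m, angles in rad, forces in N, time in s.
With the tool pointing down it reaches from about 0.35 to 0.775 m from the base axis. Payload 5.5 kg.
Tool frame: the origin (TCP) lies on the centre line of the jaws, within the pads' length; the fingertips stand 11 mm ahead of it and the grasp point (between the pads) lies 8 mm behind it (env.tip_reach is the distance from the TCP to the fingertips, in m); z points along the fingers, x is the direction in which the jaws open and shut, and the axes are right-handed (so a half turn about z gives the same grasp; the last joint's range is limited). The gripper opens to 85 mm and grips with 20 to 120 N. Pads are 22 mm wide; open, the fingers measure 114 mm over their backs; the gripper's body (76 mm by 85 mm) begins 54 mm behind the grasp point. The pads swing forward as they close: fully open they stand 13 mm farther back than shut.
Start: joints at [-1.255, 0.313, 0.046, 1.304, 0, 1.431], TCP at [0.253, -0.516, 0.242] pointing down, gripper open.
Joint ranges: [-2.76, 2.76], [-0.86, 1.69], [-1.03, 1.26], [-2.2, 2.34], [-1.47, 1.5], [-3.14, 3.14]. Speed limits (rad/s): [2.57, 2.57, 3.14, 3.14, 3.14, 3.14].

## Interface

Orientations are given as a unit quaternion [w, x, y, z].
In Python, from workcell import env gives the robot as it stands.
- The arm moves only by the tool carry_out, never from a script. Its argument "moves" is one flat list of numbers, 7 for each row, row after row: the gripper command: -1 is shut, 1 is fully open, values between are in proportion, then the shift along the tool's x, y, z in m, then the turn, a rotation vector about the tool's x, y, z in degrees. A call has exactly 5 rows; each row shifts and turns the pose as measured when the row begins, along the tool's axes as they then stand; what a row does not reach is not made up. A row lasts 1/8 s, in which the tool goes at most 62.5 mm and 10.7 degrees, less where a joint would pass 70% of its speed; a pose out of reach is approached as far as the arm can. A call is refused whole if a number of a shift passes 0.0625 or a number of a turn 10.7, either way. A call with a gripper value outside its range is refused whole. The fingers move at their own pace and stop on an object; "squeeze" is the grip in N (left out, the last holds). Time passes only in rows, so rows that do not move let the fingers close, or fill a call up. It gives the time, the measured TCP pose, the force and the opening at its end, in the units of the state.
- env.get_state(): the state, without advancing time (a new reading comes with each control period).
- env.read_camera(name): name is "scene" or "side" or "wrist"; returns the picture (384x512x3 uint8, red, green, blue); there is no depth.
- env.calibration(name): a dict with "camera_matrix" (3x3 intrinsics, pixels), "rvec" (rotation vector, rad) and "tvec" (3), from world to camera coordinates, as OpenCV has them; the wrist camera has in their place "hand_eye" (4x4, takes a point from camera to tool coordinates, whose origin is the TCP and whose axes are the tool frame's). Camera axes: x right, y down, z forward; pixel columns grow to the right and rows downward; lengths in m; the calibration is good to about 2 mm. A picture is of the moment at which its call begins: read the wrist's pose just before it. calibration takes no time and is no camera call.
- env.hand_in(): hands the job in, once; it reports no verdict.
The state is a dict: "clock": time; "joint_pos": joint angles; "qvel": joint speeds; "tau": joint torques, N m; "tcp_pos": TCP position; "orientation": TCP orientation; "wrist_force": force on the tool from outside, world axes, zero at the start; "ft_torque": the same for the moment, N m; "finger_gap": finger opening in m.
Only numpy, scipy, OpenCV 4.12 (cv2) and the standard library are available. Lean on these libraries where they do the work, as an engineer would, in place of code of your own. Each camera call takes 0.05 s, during which the arm holds its last target. There are 200 camera calls.

## Task

Fit the transport lock of the autosampler: take the T-key out of its stand, pass its crossbar down through the slot of the lock plate, push it down against the spring until its collar meets the plate, turn it a quarter turn, ease it up until the crossbar catches under the plate, and let go. Work gently: feel for the slot and never press or knock the sampler with more than 35 N, and leave the other things on the bench where they are.

Things in the scene. Friction and masses are not known exactly. Their poses are not given: they have to be found in the camera images.
- sampler: Autosampler base fixed to the bench: beige housing, 60 mm high, x -70 to +130 and y -85 to +85 mm from its origin; a tray of amber vials on its +x end (x 73 to 123 mm, up to 94 mm high). Origin on the bench below the middle of the lock plate's travel, z up. The aluminium lock plate, 90 (x) by 140 mm (y), lies on top between two flush rails; its top face is 66 mm above the bench.
- plate_mid (a point): Point of the housing, 66 mm above the bench: centre of the lock plate's travel, axes as the sampler. The plate's one slot, 40 mm long along x and 11 mm wide, lies at x 0 but anywhere within 15 mm either way along y: the plate is clamped there, does not give, and this offset is NOT measured; look or feel for it. The plate is 6 mm thick at the slot.
- catch (a point): Point of the housing below plate_mid, 56 mm above the bench: height of the crossbar's axis when it is caught. Under the plate four blocks (5 mm high) leave a cross of channels, one under the slot and one 13 mm wide across it, along y. The crossbar can turn, either way, only with its axis below 51 mm; then it rises into the cross channel and stops under the plate, collar 9 mm clear of it.
- spring (a point): Point of the housing below plate_mid, 54 mm above the bench: resting top of the spring plunger under the slot (it moves with the plate). It meets the crossbar when the bar's axis is at 58 mm and pushes up with 3.6 N, plus 0.6 N per mm deeper. Hard stop: collar on plate, bar axis at 47 mm, about 10 N of spring. Let go there, the key would snap up.
- key: Steel T-key, 62 mm tall, about 90 g. Origin in the middle of the crossbar, z up the stem, x along the crossbar. Crossbar: round, 8 mm thick, 34 mm long. Stem 7 mm thick. Collar: 22 mm disc, 3 mm thick, underside 19 mm above the origin. Wing grip parallel to the crossbar, 40 mm long (x), 12 mm thick (y), 34 to 58 mm above the origin: grasp it across the 12 mm. A half turn makes no difference.
- stand: Grey block fixed to the bench, 75 mm (x) by 95 mm (y), 40 mm high; origin under its centre. The T-key starts upright in its pocket, 42 mm (x) by 12 mm (y), 31 mm deep, at y +18 mm, with the collar on the block's top face (key origin 21 mm above the bench). A square hole at y -24 mm holds a thumbscrew that is not needed.
- thumbscrew: bystander: round-headed steel thumbscrew, head 24 mm wide, 10 mm high, on top of the stand, 42 mm from the key; origin under its head
- beaker: bystander: glass beaker, 64 mm wide, 85 mm high; origin under its centre
- reagent: bystander: amber reagent bottle, 56 mm wide, 100 mm high; origin under its centre
- vial: bystander: small amber vial, 28 mm wide, 45 mm high; origin under its centre
- jar: bystander: white jar, 48 mm wide, 60 mm high; origin under its centre
- screwdriver: bystander: screwdriver 180 mm long lying on the bench along its x
- mouse: bystander: white computer mouse, 100 x 58 mm, 30 mm high; origin under its centre
There are look-alikes about, which are no part of the job. Leave any turquoise look-alike of the key alone.

How it is judged:
On the way, in this order (a step that is already met when the one before it is completed fails the run):
1. the T-key is lifted out of the stand, clear of its pocket (height (world z) of key above 0.045 m and distance between key and stand above 0.045 m), for 0.1 s.
2. the crossbar is through the slot and pressed below the plate's blocks (axis under 52 mm), still in line with the slot within 0.35 rad (z of key in the frame of sampler between 0.04 and 0.052 m and x of key in the frame of sampler between -0.008 and 0.008 m and y of key in the frame of sampler between -0.022 and 0.022 m and angle between the x axis of key and the x axis of sampler, either way round below 0.35 rad), for 0.05 s.
At the end, for the whole second after the job is handed in: The released key rests upright (0.15 rad) in the lock plate, crossbar across the slot (0.2 rad of the sampler's y) and up in the cross channel: its origin at 53.5 to 59 mm height, within 6 mm in x and 22 mm in y of the sampler's origin (z of key in the frame of sampler between 0.0535 and 0.059 m and x of key in the frame of sampler between -0.006 and 0.006 m and y of key in the frame of sampler between -0.022 and 0.022 m and angle between the x axis of key and the y axis of sampler, either way round below 0.2 rad and angle between key's own z axis and vertical below 0.15 rad and linear speed of key below 0.02 m/s); the robot touches nothing.
It fails at once if the key presses or strikes the sampler with more than 35 N (contact force between key and sampler above 35 N).
It fails at once if the arm or gripper presses on the sampler with more than 35 N (contact force between any of the arm, the fingers and sampler above 35 N).
It fails at once if a bystander is moved by more than 20 mm (distance of any of thumbscrew, beaker, reagent, vial, jar, screwdriver, mouse from where it was at the start of the episode above 0.02 m).
It also fails if it takes over 72 s, if anything falls off the work surface, if the arm or the gripper's body presses on something with over 40 N, if the wrist force passes 120 N, or if a joint passes its speed limit or range.

## Working session

There is one attempt and no reset: what is moved stays moved. The work goes in short steps, Python scripts to look and compute and a tool call to move; the robot and the scene stay as the last step left them, time stands still between calls to the robot, and variables do not carry over. Pictures are saved under pics/ and viewed, about 8 in all and at most 12, crops included, and the job is handed in when it is done.

Besides the shell and the picture viewer there is one more tool, called after ">>>" by a JSON object that holds its "api" and its "payload", one argument or row to a line. carry_out: Moves the arm, as the interface text tells. Its arguments: {"type":"object","properties":{"moves":{"type":"array"},"squeeze":{"type":"number"}},"required":["moves"]}

```bash
mkdir -p pics
cat > h.py <<'E'
import numpy as np, cv2
from scipy.spatial.transform import Rotation as R
from workcell import env
def pic(n,f):
    im=env.read_camera(n); cv2.imwrite('pics/'+f,im[:,:,::-1]); return im
def cam(n,st=None):
    c=env.calibration(n); K=np.array(c['camera_matrix'])
    if 'rvec' in c:
        r=cv2.Rodrigues(np.array(c['rvec'],float))[0]; t=np.array(c['tvec'],float).ravel()
        return K,r,t
    st=st or env.get_state(); q=st['orientation']
    T=np.eye(4);T[:3,:3]=R.from_quat([q[1],q[2],q[3],q[0]]).as_matrix();T[:3,3]=st['tcp_pos']
    T=np.linalg.inv(T@np.array(c['hand_eye'])); return K,T[:3,:3],T[:3,3]
def ray(c,uv):
    K,r,t=c; d=r.T@np.linalg.solve(K,[uv[0],uv[1],1.]); return -r.T@t,d
def onz(c,uv,z):
    o,d=ray(c,uv); return o+d*(z-o[2])/d[2]
def proj(c,p):
    K,r,t=c; x=K@(r@np.array(p,float)+t); return x[:2]/x[2]
def tri(a,b):
    A=np.zeros((3,3));B=np.zeros(3)
    for c,uv in (a,b):
        o,d=ray(c,uv);d/=np.linalg.norm(d);P=np.eye(3)-d[:,None]*d;A+=P;B+=P@o
    return np.linalg.solve(A,B)
E
python3 - <<'E'
from h import *
s=env.get_state();print(s)
a=pic('scene','a.png');b=pic('side','b.png');w=pic('wrist','w.png')
cv2.imwrite('pics/ab.png',np.vstack([np.hstack([a,b])])[:,:,::-1])
for n in('scene','side'):
    K,r,t=cam(n);print(n,-r.T@t,K[0,0])
print(env.calibration('wrist'),env.tip_reach)
E
```

```text
{'clock': 0.0, 'joint_pos': array([-1.25459942e+00,  3.14009822e-01,  4.49722899e-02,  1.30364145e+00,
        4.94324153e-05,  1.43121779e+00]), 'qvel': array([ 8.45746258e-04, -9.46015800e-05, -1.69483631e-03,  1.51779746e-03,
       -2.06057556e-03,  5.04368892e-05]), 'tau': array([-6.09965282e-04, -4.80629575e+01,  2.98531294e+01,  1.92913658e-02,
       -2.23203356e-04, -2.41269341e-06]), 'tcp_pos': array([ 0.25294655, -0.51580703,  0.24140079]), 'orientation': array([-6.23270866e-04,  8.48574515e-01, -5.29075047e-01, -7.05860745e-04]), 'wrist_force': array([ 0.02875292, -0.07130251, -0.1304284 ]), 'ft_torque': array([ 0.00825319,  0.03342269, -0.0058457 ]), 'finger_gap': 0.08523352000823546}
scene [ 1.11547863 -0.60778756  1.34668306] 498.3333131974626
side [-0.04767747  0.94834066  0.69774862] 405.8540689427505
{'camera_matrix': array([[300.31602389,   0.        , 261.18942897],
       [  0.        , 300.31602389, 190.42647502],
       [  0.        ,   0.        ,   1.        ]]), 'hand_eye': array([[ 9.99999478e-01,  1.01060670e-03,  1.50131295e-04,
        -4.04142551e-04],
       [-1.01456974e-03,  9.64917384e-01,  2.62551734e-01,
        -6.63498716e-02],
       [ 1.20472246e-04, -2.62551750e-01,  9.64917905e-01,
        -1.31317088e-01],
       [ 0.00000000e+00,  0.00000000e+00,  0.00000000e+00,
         1.00000000e+00]])} 0.011
```

View pics/a.png

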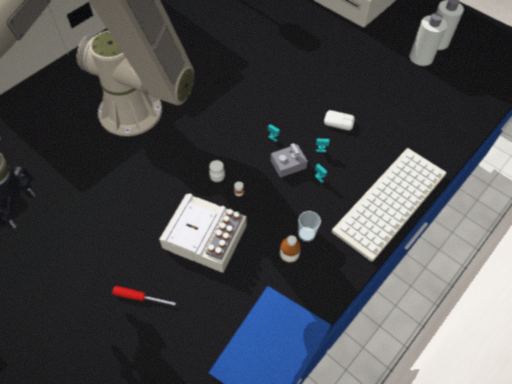

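View pics/b.png

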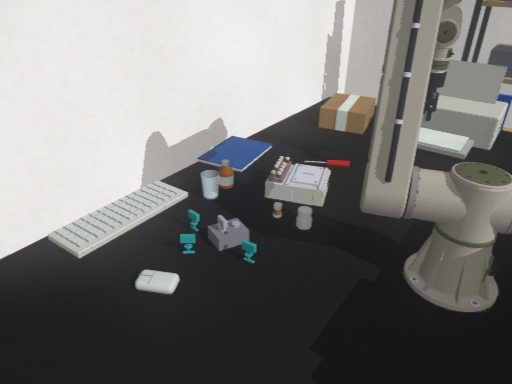

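The scene view shows the grey stand at (289,160) with a steel key on it, and three turquoise look-alikes at (273,132), (322,145) and (320,172). The sampler is at (203,230) with its dark slot near (193,226). In the side view the stand is at (228,233) and the sampler at (300,182). The steel-grey key in the stand fits the description; I'll enlarge it to confirm.

Run:
```python
from h import *
a=cv2.imread('pics/a.png');b=cv2.imread('pics/b.png')
f=lambda i,x,y,w,h,s:cv2.resize(i[y:y+h,x:x+w],None,fx=s,fy=s,interpolation=cv2.INTER_CUBIC)
A=f(a,264,140,50,40,8);B=f(b,203,210,50,40,8);C=f(a,155,190,100,70,4);D=f(b,260,150,80,56,5)
cv2.imwrite('pics/c.png',np.vstack([np.hstack([A,B]),np.hstack([C,D])]))
for n,uv,z in(('scene',(289,157),.04),('scene',(193,226),.066),('side',(228,233),.04),('side',(310,175),.066)):print(n,onz(cam(n),uv,z))
```

```text
scene [0.56330547 0.19997323 0.04      ]
scene [ 0.52627408 -0.19725025  0.066     ]
side [0.54679822 0.21831589 0.04      ]
side [ 0.51304709 -0.19546995  0.066     ]
```

View pics/c.png

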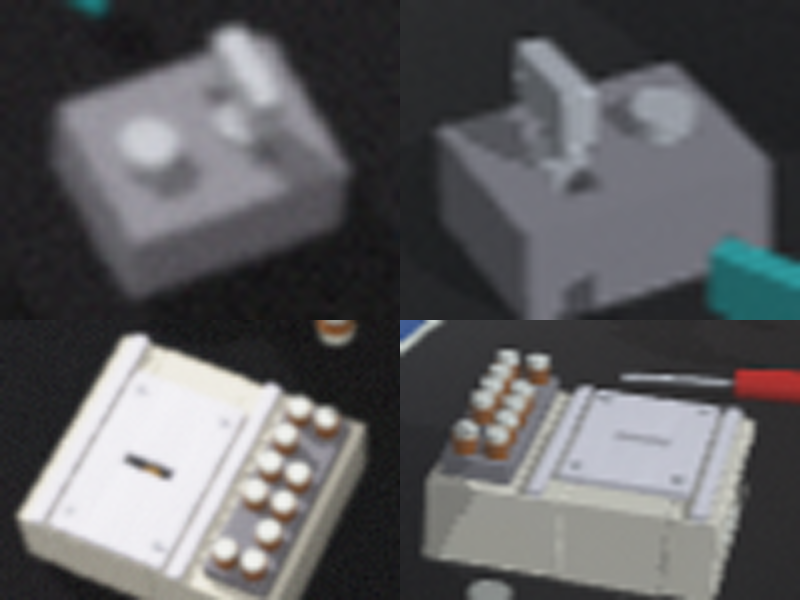

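Confirmed: the steel key in the stand is the one; its wing is at scene (295,148) and side (222,222). The thumbscrew is beside it at scene (283,158). The slot is at scene (193,226), clearly visible. Now I'll work out the moves.

```bash
cat >> h.py <<'E'
def plan(pos,yaw=None,n=5,st=None):
    """rows to reach pos with tool down and tool x at world yaw (mod 180), linear"""
    st=st or env.get_state();q=st['orientation'];R0=R.from_quat([q[1],q[2],q[3],q[0]])
    p0=np.array(st['tcp_pos']);M=R0.as_matrix();y0=np.degrees(np.arctan2(M[1,0],M[0,0]))
    if yaw is None: yaw=y0
    y=y0+(yaw-y0+90)%180-90
    Rt=R.from_matrix(np.array([[np.cos(np.radians(y)),np.sin(np.radians(y)),0],[np.sin(np.radians(y)),-np.cos(np.radians(y)),0],[0,0,-1]]).T)
    dv=(R0.inv()*Rt).as_rotvec()
    print('yaw',y0.round(2),'->',round(y,2),'pos',p0.round(4),'->',np.round(pos,4),'tilt',np.degrees(np.arccos(-M[2,2])).round(2))
    for i in range(n):
        Ri=R0*R.from_rotvec(dv*i/n)
        print(np.round(np.r_[Ri.inv().apply((np.array(pos)-p0)/n),np.degrees(dv)/n],4).tolist())
E
python3 - <<'E'
from h import *
S,D=cam('scene'),cam('side')
k=tri((S,(295,148)),(D,(222.5,222)));print('key wing',k)
for c in (S,D):pass
e=[onz(S,(264+225/8,140+40/8),.075),onz(S,(264+270/8,140+95/8),.075)];print('wing ends',e,np.degrees(np.arctan2(*(e[1]-e[0])[1::-1])))
e=[onz(S,(155+(127)/4,190+(458-320)/4),.066),onz(S,(155+172/4,190+(475-320)/4),.066)];print('slot',e,np.degrees(np.arctan2(*(e[1]-e[0])[1::-1])))
print(tri((S,(155+150/4,190+147/4)),(D,(260+(642-400)/5,150+(438-320)/5))))
plan([.52,-.2,.22],None,10)
E
```

```text
key wing [0.56619552 0.22066955 0.07054038]
wing ends [array([0.55489548, 0.22210277, 0.075     ]), array([0.5858313 , 0.21278501, 0.075     ])] -16.76212746568401
slot [array([ 0.50916759, -0.2059847 ,  0.066     ]), array([ 0.543559  , -0.19389715,  0.066     ])] 19.365043558975298
[ 0.52467608 -0.20078976  0.06540885]
yaw -63.88 -> -63.88 pos [ 0.253  -0.5159  0.2416] -> [ 0.52 -0.2   0.22] tilt 0.08
[-0.0166, -0.0379, 0.0022, -0.0012, 0.0081, -0.0]
[-0.0166, -0.0379, 0.0022, -0.0012, 0.0081, -0.0]
[-0.0166, -0.0379, 0.0022, -0.0012, 0.0081, -0.0]
[-0.0166, -0.0379, 0.0022, -0.0012, 0.0081, -0.0]
[-0.0166, -0.0379, 0.0022, -0.0012, 0.0081, -0.0]
[-0.0166, -0.0379, 0.0022, -0.0012, 0.0081, -0.0]
[-0.0166, -0.0379, 0.0022, -0.0012, 0.0081, -0.0]
[-0.0166, -0.0379, 0.0022, -0.0012, 0.0081, -0.0]
[-0.0166, -0.0379, 0.0022, -0.0012, 0.0081, -0.0]
[-0.0166, -0.0379, 0.0022, -0.0012, 0.0081, -0.0]
```

```bash
sed -i 's/    y=y0+(yaw-y0+90)%180-90/    y=y0+(yaw-y0+180)%360-180/; s/\/n\],4)/\/n],4 if 0 else 4)/' h.py
python3 - <<'E'
from h import *
plan([.52,-.2,.22],36,10)
E
```

```text
yaw -63.88 -> 36.0 pos [ 0.253  -0.5159  0.2416] -> [ 0.52 -0.2   0.22] tilt 0.08
[-0.0166, -0.0379, 0.0022, -0.008, 0.0049, -9.9882]
[-0.0098, -0.0402, 0.0022, -0.008, 0.0049, -9.9882]
[-0.0027, -0.0413, 0.0022, -0.008, 0.0049, -9.9882]
[0.0045, -0.0411, 0.0022, -0.008, 0.0049, -9.9882]
[0.0116, -0.0397, 0.0022, -0.008, 0.0049, -9.9882]
[0.0183, -0.0371, 0.0022, -0.008, 0.0049, -9.9882]
[0.0245, -0.0334, 0.0022, -0.008, 0.0049, -9.9882]
[0.0299, -0.0286, 0.0022, -0.008, 0.0049, -9.9882]
[0.0344, -0.023, 0.0022, -0.008, 0.0049, -9.9882]
[0.0379, -0.0167, 0.0022, -0.008, 0.0049, -9.9882]
```

>>> {"api": "carry_out", "payload": {
  "moves": [1,-0.017,-0.038,0.002,0,0,-10,1,-0.01,-0.04,0.002,0,0,-10,1,-0.003,-0.041,0.002,0,0,-10,1,0.0045,-0.041,0.002,0,0,-10,1,0.012,-0.04,0.002,0,0,-10]
}}

```text
clock: 0.78
tcp_pos: [0.3859, -0.3539, 0.2293]
orientation: [-0.002, 0.994, -0.11, -0.001]
wrist_force: [0.0, -1.5, -0.3]
finger_gap: 0.0854
```

>>> {"api": "carry_out", "payload": {
  "moves": [1,0.018,-0.037,0.002,0,0,-10,1,0.0245,-0.033,0.002,0,0,-10,1,0.03,-0.029,0.002,0,0,-10,1,0.034,-0.023,0.002,0,0,-10,1,0.038,-0.017,0.002,0,0,-10]
}}

```text
clock: 1.4
tcp_pos: [0.5164, -0.1848, 0.2181]
orientation: [-0.003, 0.943, 0.334, -0.001]
wrist_force: [0.5, 0.5, -0.1]
finger_gap: 0.0854
```

Run:
```python
from h import *
import pickle
st=env.get_state();print(np.abs(st['qvel']).max())
pic('wrist','w1.png');pickle.dump(st,open('w1.pkl','wb'))
c=cam('wrist',st);print(proj(c,[.5247,-.2008,.066]))
plan([.54,.18,.22],73,10)
```

```text
0.8021798315362522
[257.33454059 198.52844716]
yaw 39.56 -> 73.0 pos [ 0.5185 -0.181   0.2178] -> [0.54 0.18 0.22] tilt 0.44
[0.0246, -0.0265, 0.0, -0.0322, -0.0302, -3.3436]
[0.0262, -0.025, 0.0, -0.0322, -0.0302, -3.3436]
[0.0276, -0.0234, -0.0, -0.0322, -0.0302, -3.3436]
[0.0289, -0.0218, -0.0, -0.0322, -0.0302, -3.3436]
[0.0301, -0.02, -0.0001, -0.0322, -0.0302, -3.3436]
[0.0312, -0.0183, -0.0001, -0.0322, -0.0302, -3.3436]
[0.0322, -0.0164, -0.0001, -0.0322, -0.0302, -3.3436]
[0.0331, -0.0145, -0.0001, -0.0322, -0.0302, -3.3436]
[0.0339, -0.0125, -0.0002, -0.0322, -0.0302, -3.3436]
[0.0346, -0.0105, -0.0002, -0.0322, -0.0302, -3.3436]
```

View pics/w1.png

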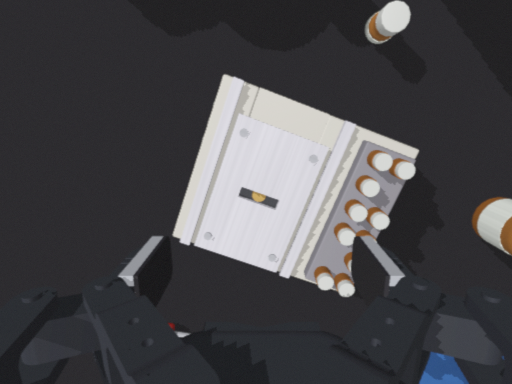

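The wrist view shows the slot as a dark bar at (259,198) with the plunger in it, the plate corner screws, and the vial tray to the right. The arm was still settling, so I'll take the picture again and measure the slot numerically.

```bash
cat >> h.py <<'E'
def slot(im,roi=(215,165,305,230),thr=70):
    x0,y0,x1,y1=roi;g=cv2.cvtColor(im,cv2.COLOR_RGB2GRAY)[y0:y1,x0:x1]
    hsv=cv2.cvtColor(im,cv2.COLOR_RGB2HSV)[y0:y1,x0:x1]
    m=((g<thr)|((hsv[...,1]>110)&(hsv[...,2]>60))).astype(np.uint8)
    m=cv2.morphologyEx(m,cv2.MORPH_CLOSE,np.ones((3,3),np.uint8))
    n,l,s,c=cv2.connectedComponentsWithStats(m);i=1+np.argmax(s[1:,4])
    ct=cv2.findContours((l==i).astype(np.uint8),0,1)[0][0]
    (cx,cy),(w,h),a=cv2.minAreaRect(ct);b=cv2.boxPoints(((cx+x0,cy+y0),(w+1,h+1),a))
    return b,s[i]
def slot_pose(b,c,z=.066):
    P=np.array([onz(c,p,z) for p in b]);e=P[1]-P[0],P[2]-P[1]
    L=e[np.argmax([np.linalg.norm(v) for v in e])]
    return P.mean(0),np.degrees(np.arctan2(L[1],L[0]))%180,[np.linalg.norm(v).round(4) for v in e]
E
python3 - <<'E'
from h import *
import pickle
env.read_camera('wrist');env.read_camera('wrist');st=env.get_state();print(np.abs(st['qvel']).max())
im=pic('wrist','w2.png');pickle.dump(st,open('w2.pkl','wb'))
b,s=slot(im);print(b,s);print(slot_pose(b,cam('wrist',st)))
plan([.54,.18,.22],73,10)
E
```

```text
0.0435250958238153
[[249.46754 199.01622]
 [251.98378 191.46754]
 [265.23248 195.88377]
 [262.71625 203.43245]] [37 28 13  9 82]
(array([ 0.52382329, -0.1993861 ,  0.066     ]), np.float64(19.826747834653354), [np.float64(0.0081), np.float64(0.0137)])
yaw 38.73 -> 73.0 pos [ 0.5158 -0.1853  0.218 ] -> [0.54 0.18 0.22] tilt 0.34
[0.0247, -0.027, -0.0, -0.0333, -0.0087, -3.4275]
[0.0263, -0.0255, -0.0001, -0.0333, -0.0087, -3.4275]
[0.0278, -0.0238, -0.0001, -0.0333, -0.0087, -3.4275]
[0.0292, -0.0221, -0.0001, -0.0333, -0.0087, -3.4275]
[0.0304, -0.0204, -0.0001, -0.0333, -0.0087, -3.4275]
[0.0316, -0.0185, -0.0001, -0.0333, -0.0087, -3.4275]
[0.0326, -0.0166, -0.0001, -0.0333, -0.0087, -3.4275]
[0.0336, -0.0146, -0.0002, -0.0333, -0.0087, -3.4275]
[0.0344, -0.0126, -0.0002, -0.0333, -0.0087, -3.4275]
[0.0351, -0.0105, -0.0002, -0.0333, -0.0087, -3.4275]
```

Run:
```python
from h import *
import pickle
st=pickle.load(open('w2.pkl','rb'));im=cv2.imread('pics/w2.png')[:,:,::-1].copy()
for t in(100,130,150):
    b,s=slot(im,thr=t);print(t,b.round(1).tolist(),s,slot_pose(b,cam('wrist',st)))
```

```text
100 [[238.1999969482422, 195.89999389648438], [241.0, 187.5], [277.29998779296875, 199.60000610351562], [274.5, 208.0]] [ 24  24  38  19 283] (array([ 0.52440509, -0.19935217,  0.066     ]), np.float64(19.831951932927304), [np.float64(0.009), np.float64(0.0377)])
130 [[237.6999969482422, 196.10000610351562], [241.0, 186.6999969482422], [278.1000061035156, 199.60000610351562], [274.79998779296875, 209.0]] [ 24  23  39  20 326] (array([ 0.52457741, -0.19935389,  0.066     ]), np.float64(19.072970120870117), [np.float64(0.0101), np.float64(0.0386)])
150 [[237.1999969482422, 196.60000610351562], [240.60000610351562, 186.60000610351562], [278.3999938964844, 199.60000610351562], [275.0, 209.5]] [ 24  23  39  21 358] (array([ 0.52466637, -0.19958077,  0.066     ]), np.float64(19.289154708853456), [np.float64(0.0107), np.float64(0.0392)])
```

>>> {"api": "carry_out", "payload": {
  "moves": [1,0.025,-0.027,0,0,0,-3.4,1,0.026,-0.0255,0,0,0,-3.4,1,0.028,-0.024,0,0,0,-3.4,1,0.029,-0.022,0,0,0,-3.4,1,0.03,-0.02,0,0,0,-3.4]
}}

```text
clock: 2.22
tcp_pos: [0.5269, -0.007, 0.2182]
orientation: [-0.002, 0.887, 0.462, -0.002]
wrist_force: [0.4, 0.7, 0.1]
finger_gap: 0.0853
```

>>> {"api": "carry_out", "payload": {
  "moves": [1,0.032,-0.0185,0,0,0,-3.4,1,0.033,-0.0165,0,0,0,-3.4,1,0.034,-0.0145,0,0,0,-3.4,1,0.034,-0.0125,0,0,0,-3.4,1,0.025,-0.0085,0,0,0,-3.4]
}}

```text
clock: 2.85
tcp_pos: [0.541, 0.1643, 0.2187]
orientation: [-0.002, 0.811, 0.585, -0.002]
wrist_force: [-0.1, -0.0, 0.1]
finger_gap: 0.0855
```

Run:
```python
from h import *
import pickle
env.read_camera('wrist');env.read_camera('wrist');st=env.get_state();print(np.abs(st['qvel']).max(),st['tcp_pos'])
pic('wrist','w3.png');pickle.dump(st,open('w3.pkl','wb'))
im=cv2.imread('pics/w3.png');c=cam('wrist',st);u=proj(c,[.566,.22,.07]);print(u)
x,y=[int(v) for v in u];x0,y0=max(0,x-75),max(0,y-55);print(x0,y0)
cv2.imwrite('pics/w3c.png',cv2.resize(im[y0:y0+110,x0:x0+150],None,fx=5,fy=5,interpolation=cv2.INTER_CUBIC))
```

```text
0.0373902389111455 [0.54084815 0.16515025 0.21863094]
[323.05187737 188.50608157]
248 133
```

View pics/w3c.png

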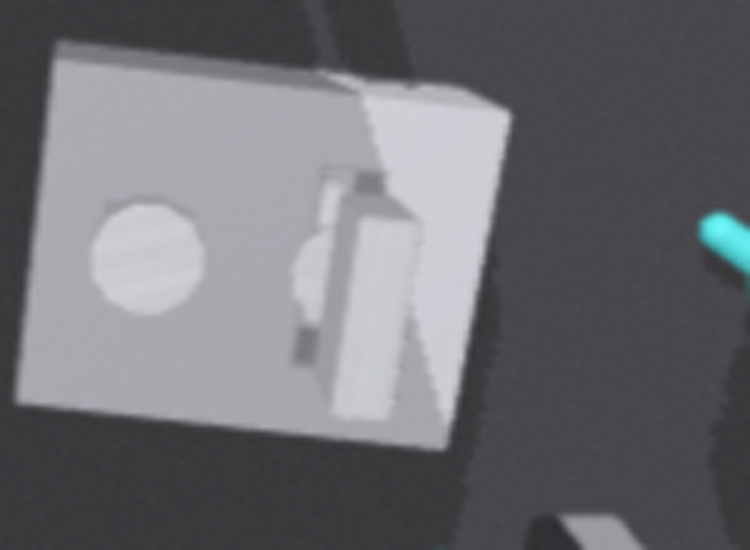

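The crop shows the wing's top face at full-frame corners ≈ (320.6,176) (332,176.6) (325.6,216.6) (314.4,216), the stand's top, and the thumbscrew head at (277.6,185). The turquoise look-alike stands off to the right.

```bash
cat > m.py <<'E'
from h import *
import pickle
st=pickle.load(open('w3.pkl','rb'));c=cam('wrist',st)
f=lambda p:(248+p[0]/5,133+p[1]/5)
W=[onz(c,f(p),.079) for p in((363,215),(420,218),(388,418),(332,415))]
C=sum(W)/4;print('wing',C,[np.linalg.norm(W[i]-W[i-1]).round(4) for i in range(4)])
a=(W[0]+W[1]-W[2]-W[3]);ang=np.degrees(np.arctan2(a[1],a[0]));print('ang',ang)
T=[onz(c,f(p),.04) for p in((57,60),(15,402),(445,450))];
e=T[1]-T[0];g=T[2]-T[1];print('stand',(T[0]+T[2])/2,np.linalg.norm(e),np.linalg.norm(g),np.degrees(np.arctan2(e[1],e[0])),np.degrees(np.arctan2(g[1],g[0])))
t=onz(c,f((148,258)),.05);print('screw',t,np.linalg.norm((t-C)[:2]))
E
python3 m.py
python3 - <<'E'
from h import *
plan([.558,.212,.15],73,5)
E
```

```text
wing [0.57084925 0.21687704 0.079     ] [np.float64(0.0393), np.float64(0.0106), np.float64(0.0393), np.float64(0.0108)]
ang 156.16792725559372
stand [0.5641742  0.20076017 0.04      ] 0.0748208745478556 0.09520848392809998 -25.33268431857471 65.07082063170411
screw [0.5536172  0.17906973 0.05      ] 0.04154919534828665
yaw 71.64 -> 73.0 pos [0.5408 0.164  0.2186] -> [0.558 0.212 0.15 ] tilt 0.3
[0.0102, 0.0003, 0.0137, -0.0587, 0.0106, -0.2722]
[0.0102, 0.0003, 0.0137, -0.0587, 0.0106, -0.2722]
[0.0102, 0.0004, 0.0137, -0.0587, 0.0106, -0.2722]
[0.0102, 0.0004, 0.0137, -0.0587, 0.0106, -0.2722]
[0.0102, 0.0004, 0.0137, -0.0587, 0.0106, -0.2722]
```

Run:
```python
from h import *
plan([.571,.217,.14],65.5,5)
```

```text
yaw 71.64 -> 65.5 pos [0.5408 0.164  0.2186] -> [0.571 0.217 0.14 ] tilt 0.3
[0.012, 0.0025, 0.0157, -0.0579, 0.0144, 1.2278]
[0.012, 0.0022, 0.0157, -0.0579, 0.0144, 1.2278]
[0.0121, 0.0019, 0.0157, -0.0579, 0.0144, 1.2278]
[0.0121, 0.0017, 0.0157, -0.0579, 0.0144, 1.2278]
[0.0121, 0.0014, 0.0157, -0.0579, 0.0144, 1.2278]
```

>>> {"api": "carry_out", "payload": {
  "moves": [-0.3,0.012,0.0025,0.016,-0.06,0,1.2,-0.3,0.012,0.002,0.016,-0.06,0,1.2,-0.3,0.012,0.002,0.016,-0.06,0,1.2,-0.3,0.012,0.002,0.016,-0.06,0,1.2,-0.3,0.012,0.0015,0.015,0,0,1.2]
}}

```text
clock: 3.62
tcp_pos: [0.5745, 0.2074, 0.1392]
orientation: [0.002, 0.847, 0.532, -0.0]
wrist_force: [0.7, -0.2, 0.5]
finger_gap: 0.0298
```

Run:
```python
from h import *
import pickle
env.read_camera('wrist');env.read_camera('wrist');st=env.get_state();print(np.abs(st['qvel']).max(),st['tcp_pos'],st['finger_gap'])
pic('wrist','w4.png');pickle.dump(st,open('w4.pkl','wb'))
im=cv2.imread('pics/w4.png');c=cam('wrist',st);u=proj(c,[.571,.217,.079]);print(u)
x,y=[int(v) for v in u];x0,y0=max(0,x-75),max(0,y-55);print(x0,y0)
cv2.imwrite('pics/w4c.png',cv2.resize(im[y0:y0+110,x0:x0+150],None,fx=5,fy=5,interpolation=cv2.INTER_CUBIC))
```

```text
0.03524744412200389 [0.5736098  0.20807355 0.1376987 ] 0.029876311867955096
[271.47143415 203.14179351]
196 148
```

View pics/w4c.png

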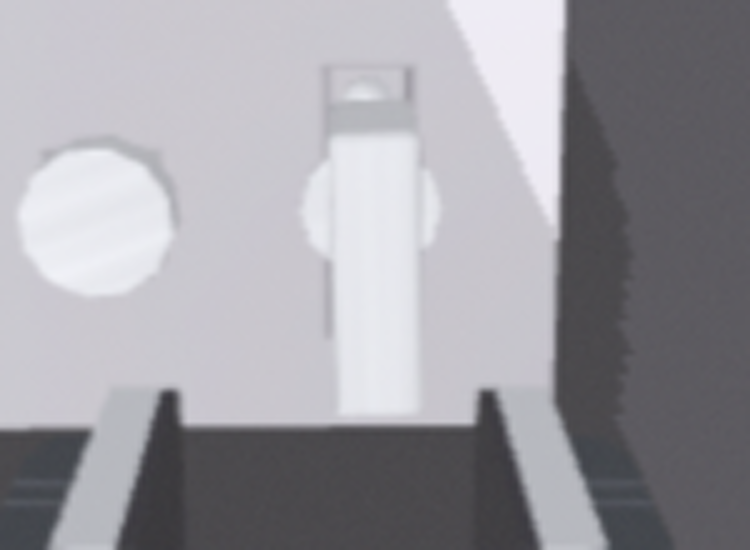

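The crop shows the wing's top centred at full-frame (271.4,202.6), against (271.5,203.1) predicted. The jaws straddle it cleanly.

Run:
```python
from h import *
import pickle
s3=pickle.load(open('w3.pkl','rb'));s4=pickle.load(open('w4.pkl','rb'));c3,c4=cam('wrist',s3),cam('wrist',s4)
A=[(248+x/5,133+y/5) for x,y in((363,215),(420,218),(388,418),(332,415))]
B=[(196+x/5,148+y/5) for x,y in((332,135),(417,133),(420,413),(340,413))]
m=np.array([tri((c3,a),(c4,b)) for a,b in zip(A,B)]);print(m.round(4),m.mean(0))
W=[onz(c4,b,.079) for b in B];a=W[0]+W[1]-W[2]-W[3];print(sum(W)/4,np.degrees(np.arctan2(a[1],a[0])))
plan([.571,.217,.061],65.5,5)
```

```text
[[0.551  0.2198 0.0791]
 [0.5556 0.2298 0.0775]
 [0.5911 0.214  0.0787]
 [0.587  0.204  0.0781]] [0.57119254 0.21689658 0.07835198]
[0.57116774 0.21691518 0.079     ] 156.1056839543713
yaw 64.5 -> 65.5 pos [0.5737 0.2081 0.1388] -> [0.571 0.217 0.061] tilt 0.22
[0.0014, -0.0013, 0.0155, 0.0151, 0.0409, -0.2]
[0.0014, -0.0013, 0.0155, 0.0151, 0.0409, -0.2]
[0.0014, -0.0013, 0.0155, 0.0151, 0.0409, -0.2]
[0.0014, -0.0012, 0.0155, 0.0151, 0.0409, -0.2]
[0.0014, -0.0012, 0.0156, 0.0151, 0.0409, -0.2]
```

>>> {"api": "carry_out", "payload": {
  "moves": [-0.3,0.003,-0.003,0.008,0,0,-0.5,-0.3,0.002,-0.002,0.01,0,0,-0.5,-0.3,0.001,-0.001,0.01,0,0,-0.5,-0.3,0.0005,-0.0005,0.004,0,0,0,-0.3,0,0,0,0,0,0]
}}

```text
clock: 4.4
tcp_pos: [0.5703, 0.2163, 0.106]
orientation: [0.002, 0.838, 0.545, -0.001]
wrist_force: [0.1, -0.0, -0.3]
finger_gap: 0.0299
```

Run:
```python
from h import *
plan([.5712,.2169,.061],66.1,4)
```

```text
yaw 66.07 -> 66.1 pos [0.5703 0.2163 0.106 ] -> [0.5712 0.2169 0.061 ] tilt 0.23
[0.0003, 0.0001, 0.0112, 0.0365, 0.0444, -0.0068]
[0.0002, 0.0001, 0.0112, 0.0365, 0.0444, -0.0068]
[0.0002, 0.0001, 0.0112, 0.0365, 0.0444, -0.0068]
[0.0002, 0.0001, 0.0112, 0.0365, 0.0444, -0.0068]
```

>>> {"api": "carry_out", "payload": {
  "moves": [-0.3,0.0004,0.0003,0.012,0.1,0.15,0,-0.3,0.0003,0,0.012,0,0,0,-0.3,0.0002,0,0.012,0,0,0,-0.3,0,0,0.008,0,0,0,-0.3,0,0,0.001,0,0,0]
}}

```text
clock: 5.03
tcp_pos: [0.571, 0.2169, 0.0575]
orientation: [0.0, 0.838, 0.545, -0.0]
wrist_force: [-0.9, -0.3, 0.3]
finger_gap: 0.0298
```

>>> {"api": "carry_out", "payload": {
  "moves": [-1,0,0,0,0,0,0,-1,0,0,0,0,0,0,-1,0,0,0,0,0,0,-1,0,0,0,0,0,0,-1,0,0,0,0,0,0],
  "squeeze": 60
}}

```text
clock: 5.65
tcp_pos: [0.5715, 0.2169, 0.0582]
orientation: [0.001, 0.838, 0.545, 0.0]
wrist_force: [0.3, -0.2, -0.9]
finger_gap: 0.0113
```

Run:
```python
from h import *
plan([.5712,.2169,.061],66.1,1)
print(env.get_state()['wrist_force'],env.get_state()['ft_torque'])
```

```text
yaw 66.06 -> 66.1 pos [0.5715 0.2169 0.0582] -> [0.5712 0.2169 0.061 ] tilt 0.07
[-0.0001, -0.0002, -0.0028, 0.0748, -0.0029, -0.0382]
[ 0.32947638 -0.21498224 -0.90658405] [0.02836897 0.0066131  0.05114189]
```

>>> {"api": "carry_out", "payload": {
  "moves": [-1,0,0,-0.01,0,0,0,-1,0,0,-0.02,0,0,0,-1,0,0,-0.025,0,0,0,-1,0,0,-0.03,0,0,0,-1,0,0,-0.025,0,0,0]
}}

```text
clock: 6.28
tcp_pos: [0.5699, 0.2167, 0.1717]
orientation: [-0.0, 0.838, 0.545, -0.001]
wrist_force: [0.3, -0.8, -0.9]
finger_gap: 0.0113
```

Run:
```python
from h import *
plan([.5247,-.1994,.165],109.3,15)
print(env.get_state()['wrist_force'])
```

```text
yaw 66.06 -> 109.3 pos [0.5699 0.2167 0.1717] -> [ 0.5247 -0.1994  0.165 ] tilt 0.15
[-0.0266, 0.0085, 0.0005, -0.0088, 0.0055, -2.8824]
[-0.027, 0.0072, 0.0005, -0.0088, 0.0055, -2.8824]
[-0.0273, 0.0058, 0.0005, -0.0088, 0.0055, -2.8824]
[-0.0275, 0.0044, 0.0005, -0.0088, 0.0055, -2.8824]
[-0.0277, 0.003, 0.0005, -0.0088, 0.0055, -2.8824]
[-0.0279, 0.0016, 0.0005, -0.0088, 0.0055, -2.8824]
[-0.0279, 0.0002, 0.0005, -0.0088, 0.0055, -2.8824]
[-0.0279, -0.0012, 0.0005, -0.0088, 0.0055, -2.8824]
[-0.0278, -0.0026, 0.0005, -0.0088, 0.0055, -2.8824]
[-0.0276, -0.004, 0.0005, -0.0088, 0.0055, -2.8824]
[-0.0274, -0.0054, 0.0005, -0.0088, 0.0055, -2.8824]
[-0.0271, -0.0067, 0.0005, -0.0088, 0.0055, -2.8824]
[-0.0267, -0.0081, 0.0005, -0.0088, 0.0055, -2.8824]
[-0.0263, -0.0094, 0.0005, -0.0088, 0.0055, -2.8824]
[-0.0258, -0.0107, 0.0005, -0.0088, 0.0055, -2.8824]
[ 0.30888603 -0.76577903 -0.88997939]
```

>>> {"api": "carry_out", "payload": {
  "moves": [-1,-0.0265,0.0085,0,0,0,-2.9,-1,-0.027,0.007,0,0,0,-2.9,-1,-0.027,0.006,0,0,0,-2.9,-1,-0.0275,0.0045,0,0,0,-2.9,-1,-0.028,0.003,0,0,0,-2.9]
}}

```text
clock: 6.9
tcp_pos: [0.5582, 0.0768, 0.1796]
orientation: [0.003, 0.759, 0.651, 0.004]
wrist_force: [0.2, -0.1, -0.5]
finger_gap: 0.0113
```

>>> {"api": "carry_out", "payload": {
  "moves": [-1,-0.028,0.0015,0,0,0,-2.9,-1,-0.028,0,0,0,0,-2.9,-1,-0.028,-0.001,0,0,0,-2.9,-1,-0.028,-0.0025,0,0,0,-2.9,-1,-0.0275,-0.004,0,0,0,-2.9]
}}

```text
clock: 7.52
tcp_pos: [0.5455, -0.0673, 0.1841]
orientation: [0.006, 0.667, 0.745, 0.005]
wrist_force: [0.2, -0.8, -0.8]
finger_gap: 0.0111
```

Run:
```python
from h import *
plan([.5247,-.1994,.165],109.3,5)
```

```text
yaw 96.3 -> 109.3 pos [ 0.5455 -0.0673  0.1841] -> [ 0.5247 -0.1994  0.165 ] tilt 0.83
[-0.0258, -0.0071, 0.0038, 0.1605, 0.0422, -2.6006]
[-0.0255, -0.0082, 0.0038, 0.1605, 0.0422, -2.6006]
[-0.0251, -0.0094, 0.0038, 0.1605, 0.0422, -2.6006]
[-0.0246, -0.0105, 0.0038, 0.1605, 0.0422, -2.6006]
[-0.0241, -0.0116, 0.0038, 0.1605, 0.0422, -2.6006]
```

>>> {"api": "carry_out", "payload": {
  "moves": [-1,-0.026,-0.007,0.004,0.16,0.04,-2.6,-1,-0.0255,-0.008,0.004,0.16,0.04,-2.6,-1,-0.025,-0.0095,0.004,0.16,0.04,-2.6,-1,-0.0245,-0.0105,0.004,0.16,0.04,-2.6,-1,-0.024,-0.0115,0.004,0.16,0.04,-2.6]
}}

```text
clock: 8.15
tcp_pos: [0.5256, -0.2044, 0.1686]
orientation: [0.003, 0.575, 0.818, 0.001]
wrist_force: [-0.0, 0.7, -1.4]
finger_gap: 0.0109
```

Run:
```python
from h import *
import pickle
env.read_camera('wrist');env.read_camera('wrist');st=env.get_state();print(np.abs(st['qvel']).max(),st['tcp_pos'],st['finger_gap'])
pic('wrist','w5.png');pickle.dump(st,open('w5.pkl','wb'))
im=cv2.imread('pics/w5.png');c=cam('wrist',st)
print(proj(c,[.5247,-.1994,.066]),proj(c,np.array(st['tcp_pos'])-[0,0,.037]),proj(c,np.array(st['tcp_pos'])+[0,0,.021]))
cv2.imwrite('pics/w5c.png',cv2.resize(im[90:384,130:390],None,fx=2,fy=2,interpolation=cv2.INTER_CUBIC))
plan([.5247,-.1994,.122],109.3,5)
```

```text
0.058974022655709175 [ 0.52540774 -0.20590149  0.16818177] 0.010904241347432552
[269.04485839 195.2096073 ] [260.65951381 223.33792241] [259.75406853 275.52264185]
yaw 109.49 -> 109.3 pos [ 0.5255 -0.2046  0.1683] -> [ 0.5247 -0.1994  0.122 ] tilt 0.32
[0.0011, 0.0002, 0.0093, 0.0475, 0.0439, 0.039]
[0.0011, 0.0002, 0.0093, 0.0475, 0.0439, 0.039]
[0.0011, 0.0002, 0.0093, 0.0475, 0.0439, 0.039]
[0.001, 0.0002, 0.0093, 0.0475, 0.0439, 0.039]
[0.001, 0.0002, 0.0093, 0.0475, 0.0439, 0.039]
```

View pics/w5c.png

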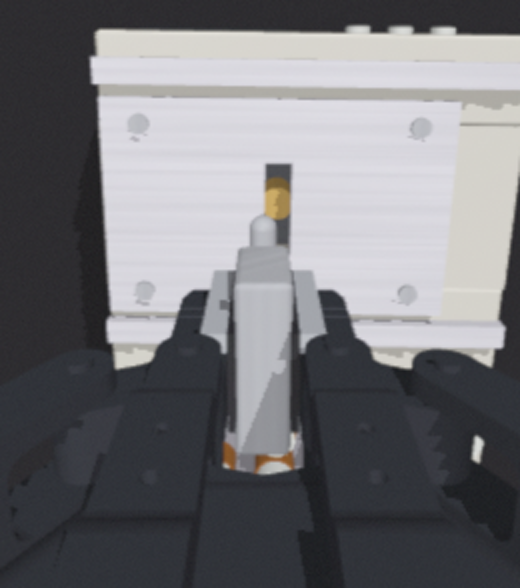

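The crop shows the slot centred on crop column 278 (full frame 269, as predicted), with the plunger in it. The crossbar end is 8 px to the left at crop (263,225), so a shift of about 5 mm lines it up.

>>> {"api": "carry_out", "payload": {
  "moves": [-1,0.003,0.0005,0.012,0.1,0.1,0,-1,0.002,0.0003,0.014,0.1,0.1,0,-1,0.0005,0,0.014,0,0,0,-1,0,0,0.005,0,0,0,-1,0,0,0,0,0,0]
}}

```text
clock: 8.93
tcp_pos: [0.5241, -0.1954, 0.1198]
orientation: [-0.001, 0.576, 0.817, 0.0]
wrist_force: [-0.2, 0.7, -0.9]
finger_gap: 0.0113
```

Run:
```python
from h import *
import pickle
env.read_camera('wrist');st=env.get_state()
im=pic('wrist','w6.png');pickle.dump(st,open('w6.pkl','wb'))
print(st['wrist_force'],st['ft_torque'])
c=cam('wrist',st)
th=np.radians(19.3);d=np.array([np.cos(th),np.sin(th),0])
for z,p in((.066,np.array([.5247,-.1994,.066])),(.08,np.r_[st['tcp_pos'][:2],st['tcp_pos'][2]-.037])):
    print(proj(c,p-d*.02),proj(c,p),proj(c,p+d*.02))
# dark profile rows
g=cv2.cvtColor(im,cv2.COLOR_RGB2GRAY)
plan([.5247,-.1994,.116],109.3,1)
cv2.imwrite('pics/w6c.png',cv2.resize(im[120:240,200:330,::-1],None,fx=5,fy=5,interpolation=cv2.INTER_CUBIC))
```

```text
[ 0.77240311  1.23762585 -0.86246559] [-0.0030145   0.00237594  0.00695725]
[254.49212045 182.98916547] [254.45123641 212.75908839] [254.41247668 240.98218581]
[260.48579846 191.34179441] [260.26687036 223.56427548] [260.06031848 253.96518695]
yaw 109.65 -> 109.3 pos [ 0.5245 -0.1958  0.1206] -> [ 0.5247 -0.1994  0.116 ] tilt 0.06
[-0.0035, -0.001, 0.0045, 0.0237, -0.0547, 0.3453]
```

View pics/w6c.png

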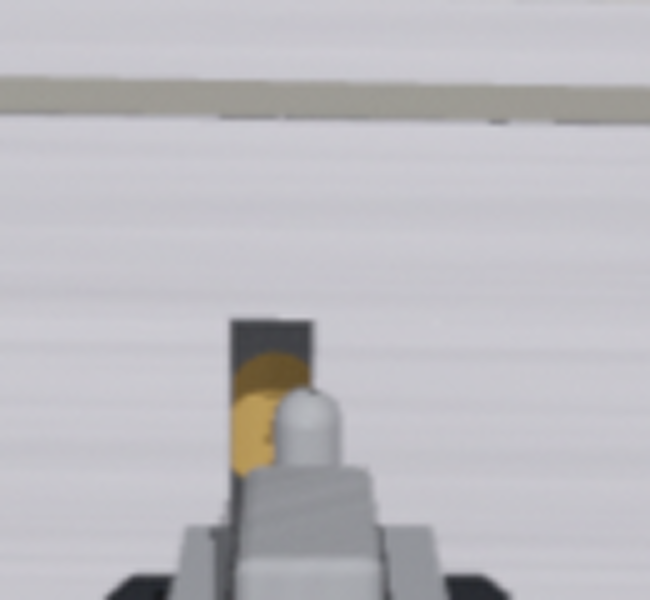

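The slot spans full-frame columns 246–263 (centre 254.5, as predicted) and its far end is at row 184. The bar end is at (261.6,198), so the bar must shift about 4.3 mm along −tool x and turn slightly.

>>> {"api": "carry_out", "payload": {
  "moves": [-1,-0.003,-0.0005,0.002,0,0,0.4,-1,-0.0015,-0.0005,0.002,0,0,0.4,-1,0,0,0.001,0,0,0,-1,0,0,0,0,0,0,-1,0,0,0,0,0,0]
}}

```text
clock: 9.65
tcp_pos: [0.5259, -0.2016, 0.1165]
orientation: [0.001, 0.583, 0.813, 0.001]
wrist_force: [-0.4, -0.9, -1.3]
finger_gap: 0.0116
```

Run:
```python
from h import *
st=env.get_state();print(st['wrist_force'])
plan([.525,-.2002,.112],108.8,1)
```

```text
[-0.3874382  -0.91573602 -1.26821202]
yaw 108.75 -> 108.8 pos [ 0.5259 -0.2016  0.1165] -> [ 0.525  -0.2002  0.112 ] tilt 0.14
[0.0016, -0.0004, 0.0045, 0.1217, 0.0609, -0.0547]
```

>>> {"api": "carry_out", "payload": {
  "moves": [-1,0.001,-0.0003,0.002,0.1,0,0,-1,0,0,0.001,0,0,0,-1,0,0,0,0,0,0,-1,0,0,0,0,0,0,-1,0,0,0,0,0,0]
}}

```text
clock: 10.28
tcp_pos: [0.5252, -0.2005, 0.1133]
orientation: [0.0, 0.582, 0.813, -0.0]
wrist_force: [0.5, -0.4, -0.8]
finger_gap: 0.0112
```

Run:
```python
from h import *
env.read_camera('wrist');st=env.get_state()
im=pic('wrist','w7.png')
print(st['wrist_force']); plan([.525,-.2002,.108],108.8,1)
c=cam('wrist',st);print(proj(c,[.5247,-.1994,.066]))
cv2.imwrite('pics/w7c.png',cv2.resize(im[150:230,220:310,::-1],None,fx=6,fy=6,interpolation=cv2.INTER_CUBIC))
```

```text
[-0.49303515  0.94489184 -1.529628  ]
yaw 108.76 -> 108.8 pos [ 0.5252 -0.2006  0.1133] -> [ 0.525  -0.2002  0.108 ] tilt 0.06
[0.0004, -0.0001, 0.0053, 0.0182, 0.06, -0.0411]
[262.42463036 217.31702306]
```

View pics/w7c.png

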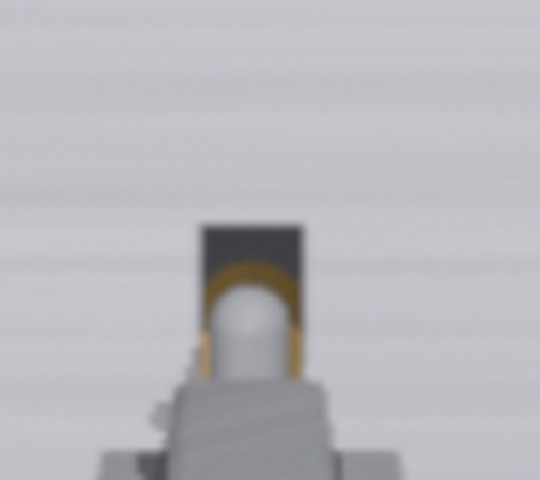

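The crop shows the bar (columns 211–290) centred in the slot (201–302). Descending gently.

>>> {"api": "carry_out", "payload": {
  "moves": [-1,0,0,0.003,0,0,0,-1,0,0,0.003,0,0,0,-1,0,0,0.003,0,0,0,-1,0,0,0.003,0,0,0,-1,0,0,0,0,0,0]
}}

```text
clock: 11.0
tcp_pos: [0.525, -0.2004, 0.1002]
orientation: [0.0, 0.582, 0.813, -0.0]
wrist_force: [-0.2, 0.1, -1.5]
finger_gap: 0.0109
```

>>> {"api": "carry_out", "payload": {
  "moves": [-1,0,0,0.002,0,0,0,-1,0,0,0.002,0,0,0,-1,0,0,0.002,0,0,0,-1,0,0,0.002,0,0,0,-1,0,0,0,0,0,0]
}}

```text
clock: 11.62
tcp_pos: [0.5254, -0.2006, 0.0927]
orientation: [0.001, 0.582, 0.813, -0.0]
wrist_force: [-0.6, -0.3, 3.3]
finger_gap: 0.011
```

Through the slot and on the spring. Pressing on toward the collar stop.

>>> {"api": "carry_out", "payload": {
  "moves": [-1,0,0,0.002,0,0,0,-1,0,0,0.002,0,0,0,-1,0,0,0.002,0,0,0,-1,0,0,0.001,0,0,0,-1,0,0,0,0,0,0]
}}

```text
clock: 12.25
tcp_pos: [0.5254, -0.2006, 0.0871]
orientation: [0.001, 0.582, 0.813, -0.0]
wrist_force: [-2.5, 1.3, 6.1]
finger_gap: 0.0111
```

>>> {"api": "carry_out", "payload": {
  "moves": [-1,0,0,0.0015,0,0,0,-1,0,0,0.0015,0,0,0,-1,0,0,0.0015,0,0,0,-1,0,0,0.001,0,0,0,-1,0,0,0.0005,0,0,0]
}}

```text
clock: 12.88
tcp_pos: [0.5254, -0.2006, 0.0838]
orientation: [0.002, 0.582, 0.813, -0.0]
wrist_force: [-3.5, 0.7, 8.9]
finger_gap: 0.0113
```

Run:
```python
from h import *
st=env.get_state();print(st['wrist_force'],st['ft_torque'],st['joint_pos'])
plan([.525,-.2002,.0845],108.8,1)
```

```text
[-3.46724393  0.68954807  8.86349502] [ 0.36605782  0.71070309 -0.0436787 ] [-5.06999345e-01  3.82494922e-01 -2.59730533e-01  9.24013294e-01
 -9.02919128e-04 -8.34734468e-01]
yaw 108.78 -> 108.8 pos [ 0.5254 -0.2006  0.0838] -> [ 0.525  -0.2002  0.0845] tilt 0.27
[0.0005, -0.0002, -0.0007, 0.1369, 0.2283, -0.0223]
```

Collar is at the stop (about 10 N of spring). Quarter turn now, about +tool z.

>>> {"api": "carry_out", "payload": {
  "moves": [-1,0,-0.0004,0,0,0,4,-1,0,0,0.0003,0,0,10,-1,0,0,0.0003,0,0,10,-1,0,0,0.0003,0,0,10,-1,0,0,0.0003,0,0,10]
}}

```text
clock: 13.5
tcp_pos: [0.5278, -0.2011, 0.0859]
orientation: [0.005, 0.851, 0.526, 0.003]
wrist_force: [-0.8, 1.6, 6.2]
finger_gap: 0.0112
```

Run:
```python
from h import *
st=env.get_state();print(st['wrist_force'],st['ft_torque'])
plan([.525,-.2002,.084],19.0,5)
```

```text
[-0.81946022  1.63458988  6.15516419] [0.45089871 0.23998563 0.05168752]
yaw 63.43 -> 19.0 pos [ 0.5278 -0.2011  0.0859] -> [ 0.525  -0.2002  0.084 ] tilt 0.67
[-0.0001, -0.0006, 0.0004, 0.1245, -0.0603, 8.8854]
[-0.0002, -0.0006, 0.0004, 0.1245, -0.0603, 8.8854]
[-0.0003, -0.0005, 0.0004, 0.1245, -0.0603, 8.8854]
[-0.0003, -0.0005, 0.0004, 0.1245, -0.0603, 8.8854]
[-0.0004, -0.0004, 0.0004, 0.1245, -0.0603, 8.8854]
```

>>> {"api": "carry_out", "payload": {
  "moves": [-1,-0.0002,-0.0015,0.0015,0.2,0,9,-1,-0.0003,-0.001,0.001,0.2,0,9,-1,-0.0004,-0.0007,0.0008,0.1,0,9,-1,-0.0004,-0.0005,0.0008,0,0,9,-1,0,0,0.0005,0,0,6]
}}

```text
clock: 14.12
tcp_pos: [0.5294, -0.2005, 0.0856]
orientation: [0.002, 0.985, 0.174, 0.008]
wrist_force: [-1.7, 2.4, 5.8]
finger_gap: 0.0113
```

Run:
```python
from h import *
st=env.get_state();print(st['wrist_force'],st['ft_torque'])
plan([.525,-.2002,.084],19.0,1)
```

```text
[-1.72598452  2.4324247   5.76275278] [0.43270522 0.4913401  0.06001222]
yaw 20.07 -> 19.0 pos [ 0.5294 -0.2005  0.0856] -> [ 0.525  -0.2002  0.084 ] tilt 0.95
[-0.0041, -0.0018, 0.0015, 0.3775, -0.8679, 1.0693]
```

>>> {"api": "carry_out", "payload": {
  "moves": [-1,-0.002,-0.001,0.0012,0.3,-0.6,1,-1,-0.002,-0.001,0.0008,0.1,-0.4,0.5,-1,-0.001,-0.0005,0.0005,0,0,0,-1,0,0,0.0003,0,0,0,-1,0,0,0.0003,0,0,0]
}}

```text
clock: 14.75
tcp_pos: [0.5297, -0.2005, 0.0862]
orientation: [0.002, 0.987, 0.161, 0.005]
wrist_force: [-2.3, 1.4, 5.6]
finger_gap: 0.0111
```

Run:
```python
from h import *
st=env.get_state();print(st['wrist_force'],st['ft_torque'])
plan([.525,-.2002,.084],19.0,1)
```

```text
[-2.2934876   1.41832262  5.63785351] [ 0.2382739   0.59104183 -0.04815042]
yaw 18.56 -> 19.0 pos [ 0.5297 -0.2005  0.0862] -> [ 0.525  -0.2002  0.084 ] tilt 0.61
[-0.0044, -0.0017, 0.0021, 0.3052, -0.5263, -0.4405]
```

>>> {"api": "carry_out", "payload": {
  "moves": [-1,-0.003,-0.001,0.0015,0.2,-0.3,0,-1,-0.003,-0.001,0.0015,0.1,-0.2,0,-1,-0.003,-0.0005,0.0015,0,0,0,-1,-0.002,-0.0005,0.001,0,0,0,-1,-0.002,0,0.001,0,0,0]
}}

```text
clock: 15.38
tcp_pos: [0.5285, -0.2009, 0.0859]
orientation: [0.001, 0.986, 0.164, 0.014]
wrist_force: [0.6, 3.9, 6.8]
finger_gap: 0.0112
```

Run:
```python
from h import *
st=env.get_state();print(st['wrist_force'],st['ft_torque'])
plan([.525,-.2002,.084],19.0,1)
```

```text
[0.63094193 3.9144992  6.82384099] [ 1.02477333 -0.29003602  0.0669481 ]
yaw 18.84 -> 19.0 pos [ 0.5285 -0.2009  0.0859] -> [ 0.525  -0.2002  0.084 ] tilt 1.59
[-0.0031, -0.0018, 0.0018, 0.3873, -1.5454, -0.1694]
```

>>> {"api": "carry_out", "payload": {
  "moves": [-1,0,0,0,0.3,-1,0,-1,-0.001,0,0,0.1,-0.5,0,-1,-0.001,0,-0.0005,0,-0.2,0,-1,-0.001,0,-0.0005,0,0,0,-1,-0.0005,0,-0.0005,0,0,0]
}}

```text
clock: 16.0
tcp_pos: [0.5292, -0.2008, 0.0891]
orientation: [-0.0, 0.986, 0.165, 0.003]
wrist_force: [3.4, 2.5, 2.0]
finger_gap: 0.0113
```

Run:
```python
from h import *
st=env.get_state();print(st['wrist_force'],st['ft_torque'])
plan([.525,-.2002,.084],19.0,1)
```

```text
[3.39559472 2.47766985 2.02843966] [ 0.71052405 -0.67639552  0.00111011]
yaw 18.96 -> 19.0 pos [ 0.5292 -0.2008  0.0891] -> [ 0.525  -0.2002  0.084 ] tilt 0.36
[-0.0038, -0.0019, 0.0051, 0.0318, -0.3626, -0.041]
```

Run:
```python
from h import *
import pickle
env.read_camera('wrist');st=env.get_state()
im=pic('wrist','w8.png');pickle.dump(st,open('w8.pkl','wb'))
print(st['tcp_pos'],st['wrist_force'])
c=cam('wrist',st);print('slot c',proj(c,[.5247,-.1994,.066]),'ends',[proj(c,np.array([.5247,-.1994,.066])+s*.02*np.array([.944,.33,0])).round(1) for s in(-1,1)])
print('collar c',proj(c,np.r_[st['tcp_pos'][:2],st['tcp_pos'][2]-.037+.022]))
cv2.imwrite('pics/w8c.png',cv2.resize(im[120:320,140:380,::-1],None,fx=3,fy=3,interpolation=cv2.INTER_CUBIC))
```

```text
[ 0.5291639  -0.20081811  0.08916222] [3.6105504  2.94797831 2.0327317 ]
slot c [254.01958816 228.72483823] ends [array([217.8, 229. ]), array([290.2, 228.5])]
collar c [260.90180462 239.59368604]
```

View pics/w8c.png

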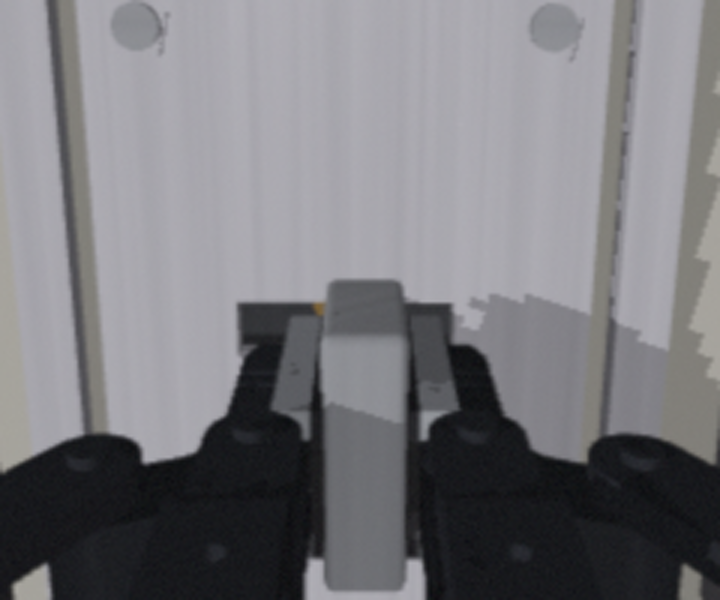

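The slot ends are at full-frame columns 219 and 291, centre 255, and the key's wing is at 261.5, so the key sits about 3.5 mm toward +x of the slot's middle. That puts the bar partly under a block. I'll lower it slightly and push −x more firmly.

>>> {"api": "carry_out", "payload": {
  "moves": [-1,0,0,0.0025,0,0,0,-1,-0.003,0,0.0015,0,0,0,-1,-0.005,0,0.001,0,-0.3,0,-1,-0.005,0,0.001,0,-0.3,0,-1,-0.003,0,0.0005,0,-0.3,0]
}}

```text
clock: 16.73
tcp_pos: [0.523, -0.203, 0.0872]
orientation: [-0.001, 0.986, 0.167, 0.007]
wrist_force: [6.1, 6.2, 3.8]
finger_gap: 0.0113
```

Run:
```python
from h import *
st=env.get_state();print(st['wrist_force'],st['ft_torque'])
plan([.5255,-.199,.084],19.0,1)
```

```text
[6.07970018 6.21188467 3.75629738] [ 1.51240375 -1.33127502  0.02048569]
yaw 19.22 -> 19.0 pos [ 0.523  -0.203   0.0872] -> [ 0.5255 -0.199   0.084 ] tilt 0.76
[0.0036, -0.003, 0.0032, 0.0487, -0.7554, 0.2209]
```

>>> {"api": "carry_out", "payload": {
  "moves": [-1,0.001,-0.0015,0.001,0,-0.5,0,-1,0.0015,-0.0015,0.001,0,-0.3,0,-1,0.0005,-0.0005,0.0005,0,0,0,-1,0,0,0,0,0,0,-1,0,0,-0.0005,0,0,0]
}}

```text
clock: 17.35
tcp_pos: [0.5236, -0.2025, 0.0876]
orientation: [0.005, 0.986, 0.166, -0.002]
wrist_force: [1.5, 4.6, 4.7]
finger_gap: 0.0111
```

Run:
```python
from h import *
st=env.get_state();print(st['wrist_force'],st['ft_torque'])
plan([.5254,-.2003,.084],19.0,1)
```

```text
[1.50984974 4.55385151 4.67187384] [ 0.94232526 -0.52914504  0.00182528]
yaw 19.06 -> 19.0 pos [ 0.5236 -0.2025  0.0876] -> [ 0.5254 -0.2003  0.084 ] tilt 0.6
[0.0025, -0.0015, 0.0036, 0.5086, 0.325, 0.0644]
```

>>> {"api": "carry_out", "payload": {
  "moves": [-1,0.002,-0.002,0,0.3,0.2,0,-1,0.002,-0.002,0,0.2,0.1,0,-1,0.001,-0.001,-0.0005,0,0,0,-1,0.001,-0.001,-0.0005,0,0,0,-1,0,0,-0.0005,0,0,0]
}}

```text
clock: 17.98
tcp_pos: [0.524, -0.2019, 0.0905]
orientation: [0.007, 0.987, 0.163, -0.005]
wrist_force: [1.1, 2.6, 4.0]
finger_gap: 0.0116
```

Run:
```python
from h import *
st=env.get_state();print(st['wrist_force'],st['ft_torque'])
plan([.5254,-.2003,.084],19.0,1)
```

```text
[1.11841413 2.58149326 3.9672206 ] [ 0.78155335 -0.37787536 -0.01288562]
yaw 18.73 -> 19.0 pos [ 0.524  -0.2019  0.0905] -> [ 0.5254 -0.2003  0.084 ] tilt 0.97
[0.0019, -0.0011, 0.0065, 0.6941, 0.6731, -0.2613]
```

It's rising into the channel. Easing up further.

>>> {"api": "carry_out", "payload": {
  "moves": [-1,0.001,-0.001,0,0.4,0.4,-0.2,-1,0.0005,-0.0005,0,0.3,0.3,0,-1,0,0,-0.0005,0,0,0,-1,0,0,-0.0005,0,0,0,-1,0,0,-0.0005,0,0,0]
}}

```text
clock: 18.6
tcp_pos: [0.5239, -0.2021, 0.092]
orientation: [0.001, 0.987, 0.164, -0.001]
wrist_force: [0.3, -1.2, 3.4]
finger_gap: 0.0111
```

Run:
```python
from h import *
st=env.get_state();print(st['wrist_force'],st['ft_torque'])
plan([.5254,-.2003,.093],19.0,1)
```

```text
[ 0.29087087 -1.21145718  3.44505568] [-0.12192971 -0.02090874 -0.00048922]
yaw 18.84 -> 19.0 pos [ 0.5239 -0.2021  0.092 ] -> [ 0.5254 -0.2003  0.093 ] tilt 0.2
[0.0021, -0.0012, -0.001, 0.1391, 0.1409, -0.1584]
```

>>> {"api": "carry_out", "payload": {
  "moves": [-1,0.0005,-0.0003,-0.0005,0.1,0.1,0,-1,0,0,-0.0005,0,0,0,-1,0,0,-0.001,0,0,0,-1,0,0,-0.001,0,0,0,-1,0,0,-0.001,0,0,0]
}}

```text
clock: 19.23
tcp_pos: [0.5238, -0.2021, 0.0928]
orientation: [0.0, 0.987, 0.164, -0.002]
wrist_force: [4.3, -3.1, -9.3]
finger_gap: 0.0109
```

Run:
```python
from h import *
st=env.get_state();print(st['wrist_force'],st['ft_torque'])
plan([.5254,-.2003,.093],19.0,1)
```

```text
[ 4.25879685 -3.05417299 -9.34118869] [-0.81568075 -0.94335532  0.00485612]
yaw 18.82 -> 19.0 pos [ 0.5238 -0.2021  0.0928] -> [ 0.5254 -0.2003  0.093 ] tilt 0.18
[0.0021, -0.0011, -0.0002, -0.0168, 0.1798, -0.1771]
```

Caught: an upward pull meets −9 N at TCP z 0.0928, which puts the bar axis at about 56 mm. Relaxing the pull, then releasing.

>>> {"api": "carry_out", "payload": {
  "moves": [-1,0,0,0.0008,0,0,0,-1,0,0,0.0003,0,0,0,-1,0,0,0,0,0,0,-0.7,0,0,0,0,0,0,-0.4,0,0,0,0,0,0],
  "squeeze": 20
}}

```text
clock: 19.85
tcp_pos: [0.5229, -0.2008, 0.0925]
orientation: [-0.001, 0.986, 0.164, -0.002]
wrist_force: [-0.2, -0.0, 0.3]
finger_gap: 0.0255
```

>>> {"api": "carry_out", "payload": {
  "moves": [-0.3,0,0,0,0,0,0,-0.3,0,0,-0.01,0,0,0,-0.3,0,0,-0.03,0,0,0,-0.3,0,0,-0.03,0,0,0,-0.3,0,0,0,0,0,0]
}}

```text
clock: 20.48
tcp_pos: [0.5227, -0.2001, 0.1658]
orientation: [-0.002, 0.986, 0.164, -0.002]
wrist_force: [0.6, 0.9, -0.1]
finger_gap: 0.03
```

Run:
```python
from h import *
env.read_camera('wrist');env.read_camera('wrist');st=env.get_state();print(st['tcp_pos'],st['wrist_force'])
im=pic('wrist','w9.png');c=cam('wrist',st)
for p in([.5254,-.2003,.066],[.5238,-.2021,.114]):print(proj(c,p))
s=pic('side','s9.png')
o=np.hstack([cv2.resize(im[100:300,150:370],(440,400)),cv2.resize(s[150:200,270:315],(360,400),interpolation=cv2.INTER_CUBIC)])
cv2.imwrite('pics/f.png',o[:,:,::-1])
```

```text
[ 0.52126993 -0.19928459  0.16309328] [ 0.26318117  0.05808276 -0.0310265 ]
[266.51713101 199.7586912 ]
[263.96361471 222.83876538]
```

View pics/f.png

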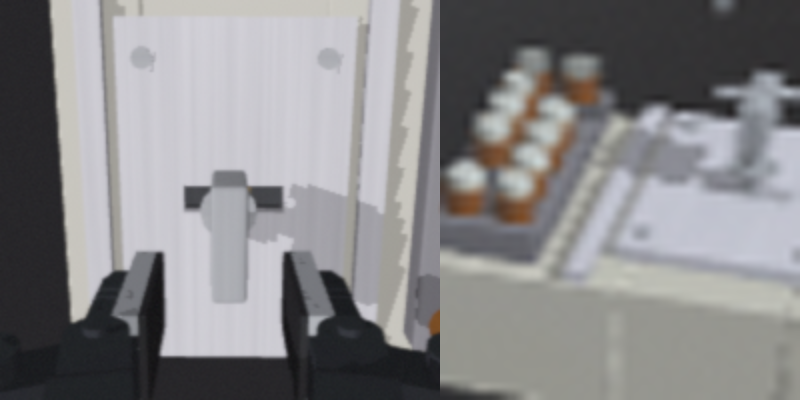

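The key stands upright with its wing across the slot (wing top at full-frame (264.5,221.5), predicted (264.0,222.8)). The collar is clear of the plate and the gripper is free. Handing in.

```bash
python3 -c "
from workcell import env
print(env.hand_in())"
```

```text
the job is handed in; nothing more can be done
None
```

The T-key is locked in the sampler plate and released, and the job is handed in at about 21 s of the 72 s allowed; no verdict was reported.

**What I did:** I took the steel key out of the stand and lined its crossbar up with the slot using the wrist camera. I pressed it down to about the collar stop, where the force was about 10 N, turned it a quarter turn and eased it up until it caught. An upward pull then met about 9 N with the crossbar axis at about 56 mm.

**Last checks:**
- In the final picture the key stands upright, with the wing across the slot and the collar clear of the plate.
- Its wing top is within about 1.5 pixels of where it should be, roughly 2 mm from the middle of the slot in x.
- The gripper is well clear, with no contact force on the wrist.

**What did not go smoothly:** After the turn, the arm gave under the spring and drifted about 4 mm in +x, so the crossbar first jammed under a block. I lowered it slightly and pushed it back, overshooting by about 3 mm before it rose into the channel. The largest wrist force I read was about 11 N, but I only read it at the end of each move, so a brief higher peak could have been missed.

**Not checked:** I did not measure the bystanders again at the end. The arm passed above them and no reading suggested it touched one.

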